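# Rub down the clamp bar of a pasting board

### The job

A sheet lies under the sprung green bar of the pasting board, with the red ink tin and the dark sanding block as weights on it. Rub the sheet's edge down with the shut fingertips on top of the bar: start at the end mark on the ink tin's side, press the bar gently partway down, run along the row of white marks to the end mark on the sanding block's side keeping the bar pressed down all the way, then lift off there and let the bar spring back up. Do not push hard, do not lift or shift the weights, and leave everything else where it is.

Things in the scene. Friction and masses are not known exactly. Their poses are not given: they have to be found in the camera images.
- board: fixed wooden pasting board, 170 (x) x 270 (y) x 14 mm, with a white paper sheet on top; origin at the centre of its underside, on the table. Its long side runs along its y; z is up. The bar lies along y over the line x = +50 mm of the board; the two weights stand on its other half, around x = -42 mm, one at each end (y about +76 and -76 mm), and which of the two is at which end changes
- clamp_bar (a joint): how far the sprung green bar is pressed down: 0 at rest (up), 0.010 m at its hard stop. It moves straight down as a whole, wherever along it one presses. Springs: about 3.2 N to start it, 6.7 N at 5 mm, 10 N at 10 mm; it springs back by itself. Pressed partway means 2 to 9 mm
- bar_mid (a point): centre of the bar's upper face, at its middle mark; moves down with the bar, at rest 36 mm above the table. The bar is green, 26 mm wide, 200 mm long (along the board's y), 10 mm thick. Seven white marks cross it every 20 mm; the end marks lie 60 mm either side of this point. Beyond them, 90 mm from this point, a small fixed brass screw head (12 mm across) stands 6 mm above the resting bar
- ink_tin: red ink-pad tin, lid shut, 70 x 93 x 22 mm, loose on the board; origin at the centre of its underside, z up. The stroke starts at the bar's end on its side
- sanding_block: dark brown wooden sanding block, 52 x 105 x 29 mm, loose on the board; origin at the centre of its underside. The stroke ends at the bar's end on its side
- tea_glass: small tea glass, 63 mm across, 88 mm high, loose on the table, to be left alone; origin at the centre of its underside
- offcut: small wood offcut, 45 x 50 x 22 mm, loose on the table, to be left alone; origin at the centre of its underside
Not all that is in view belongs to the job. What is meant by the sanding_block is not purple, and is the larger of those in its own colour.

How it is judged:
By the outcome, as a careful person would: the job done as asked, in the order asked, and still so for the second after the job is handed in, with the robot touching nothing.
It also fails if it takes over 32 s, if anything falls off the work surface, if the arm or the gripper's body presses on something with over 40 N, if the wrist force passes 120 N, or if a joint passes its speed limit or range.

### The arm

A 6-joint arm with a two-finger parallel gripper is mounted at the origin on the work surface; the furniture and walls round the work are solid. World frame = base frame: x ahead of the robot, y to its left, z up, the work surface at z = 0. Lengths are in m, angles in rad, forces in N, time in s.
With the tool pointing down it reaches from about 0.35 to 0.85 m from the base axis. Payload 8.1 kg.
Tool frame: the origin (TCP) lies at the centre of the arm's flange, where the gripper is bolted on; the fingertips stand 186 mm ahead of it and the grasp point (between the pads) lies 167 mm ahead of it; z points along the fingers, y is the line along which they close (so a half turn about z gives the same grasp; the last joint's range is limited). The gripper opens to 93 mm and grips with 3 to 60 N. Pads are 15 mm wide; open, the fingers measure 128 mm over their backs; the gripper's body (75 mm by 188 mm) begins 65 mm behind the grasp point.
Start: joints at [-1.25, 0.13, 1.488, -0, 1.523, -0.085], TCP at [0.237, -0.551, 0.405] pointing down, gripper open.
Joint ranges: [-2.96, 2.96], [-0.89, 2.26], [0.02, 2.5], [-1.34, 4.48], [0, 2.73], [-2.66, 2.66]. Speed limits (rad/s): [2.39, 2.39, 2.79, 3.14, 3.14, 3.14].

### API

Orientations are given as a rotation vector (axis times angle).
In Python, from plant import read_state, read_camera, camera_params, robot gives the robot as it stands.
- The arm moves only by the tool carry_out, never from a script. Its argument "targets" is a list of rows, each an object of numbers: "hand": the opening in per cent of the stroke, from 0 (shut) to 100 (fully open); "x", "y", "z": the shift along the tool's x, y, z in m; "ax", "ay", "az": the turn, a rotation vector about the tool's x, y, z in rad. In form: [{"hand": .., "x": .., "y": .., "z": .., "ax": .., "ay": .., "az": ..}, ...]. A call has 1 to 8 rows; each row is the pose to reach, as a shift and turn from the pose commanded when the call began, along the tool's axes at that moment; what a row does not reach only later rows make up. A row lasts 1/8 s, in which the tool goes at most 62.5 mm and 10.7 degrees, less where a joint would pass 70% of its speed; a pose out of reach is approached as far as the arm can. A call with a gripper value outside its range is refused whole. The fingers move at their own pace and stop on an object; "newtons" is the grip in N (left out, the last holds). Time passes only in rows, so rows that repeat a pose let the fingers close. It gives the time, the measured TCP pose, the force, the opening and the grip force at its end, in the units of the state.
- read_state(): the state, without advancing time (a new reading comes with each control period).
- read_camera(name): name is "scene" or "top"; returns (picture, depth): 480x640x3 uint8, blue, green, red; 480x640 float32, m along the optical axis (not along the pixel's ray), 0 where there is no reading.
- camera_params(name): a dict with "fx", "fy", "cx", "cy" (pixels), "position" and "rotation" of the camera in the world. Camera axes: x right, y up, looking along -z (the intrinsics and any distortion apply to the point x, -y, -z); pixel columns grow to the right and rows downward; lengths in m; the calibration is good to about 2 mm. A picture is of the moment at which its call begins. camera_params takes no time and is no camera call.
- robot.close_job(): hands the job in; it is judged then, once.
The state is a dict: "t": time; "q": joint angles; "dq": joint speeds; "joint_torque": joint torques, N m; "tool_pos": TCP position; "orientation": TCP orientation; "force": force on the tool from outside, world axes, zero at the start; "wrist_torque": the same for the moment, N m; "opening": finger opening in m; "gripper_force": force on a finger pad.
Only numpy, scipy, OpenCV 4.12 (cv2) and the standard library are available. Lean on these libraries where they do the work, as an engineer would, in place of code of your own. Each camera call takes 0.05 s, during which the arm holds its last target. There are 200 camera calls.

## Working session

There is one attempt and no reset: what is moved stays moved. The work goes in short steps, Python scripts to look and compute and a tool call to move; the robot and the scene stay as the last step left them, time stands still between calls to the robot, and variables do not carry over. Pictures are saved under pics/ and viewed, at most 10 in all, crops included, and the job is handed in when it is done.

Besides the shell and the picture viewer there is one more tool, called after "Request:" as name(argument=value, ...) on one line, values as JSON. carry_out: Moves the arm, as the interface text tells. Its arguments: {"type":"object","properties":{"targets":{"type":"array","items":{"type":"object","properties":{"hand":{"type":"number"},"x":{"type":"number"},"y":{"type":"number"},"z":{"type":"number"},"ax":{"type":"number"},"ay":{"type":"number"},"az":{"type":"number"}}}},"newtons":{"type":"number"}},"required":["targets"]}

```bash
mkdir -p pics; cat > h.py <<'E'
import numpy as np, cv2
from plant import read_state, read_camera, camera_params, robot
def pts(name,d):
    c=camera_params(name);v,u=np.mgrid[0:480,0:640]
    P=np.stack([(u-c['cx'])/c['fx']*d,-(v-c['cy'])/c['fy']*d,-d],-1)
    R=np.array(c['rotation']);R=R.reshape(3,3)
    return P@R.T+np.array(c['position'])
E
python3 - <<'E'
from h import *
for n in('scene','top'):
    im,d=read_camera(n);cv2.imwrite(f'pics/{n}0.png',im);np.savez(f'{n}0.npz',im=im,d=d)
    print(camera_params(n))
print(read_state())
E
```

```text
{'fx': 517.8943900505543, 'fy': 517.8943900505543, 'cx': 319.07777093302917, 'cy': 232.98537703741474, 'position': array([ 0.09198497, -0.95586968,  1.16666385]), 'rotation': array([ 0.65728078, -0.16619403, -0.43037253])}
{'fx': 523.302189979063, 'fy': 523.302189979063, 'cx': 319.8367701049714, 'cy': 236.32004051171356, 'position': array([ 0.3693985 , -0.16676498,  1.47544818]), 'rotation': array([ 0.05112775, -0.07478197, -1.5478538 ])}
{'t': 0.1, 'q': array([-1.25043119e+00,  1.31066392e-01,  1.48915624e+00, -3.05926450e-06,
        1.52300709e+00, -8.53893660e-02]), 'dq': array([-4.11877484e-04, -1.87129688e-03, -1.21517056e-03, -1.62891838e-04,
       -4.97611481e-04, -2.30623635e-05]), 'joint_torque': array([ 1.84993034e-03, -5.61338174e+01, -4.93097162e+01,  7.70685403e-02,
        2.89735536e-02, -7.73897955e-05]), 'tool_pos': array([ 0.2367883 , -0.55107645,  0.40381137]), 'orientation': array([-3.07556927e+00, -6.32667210e-01,  3.06033183e-04]), 'force': array([-0.07618813,  0.16431955,  0.25513807]), 'wrist_torque': array([-0.00993079, -0.01805023, -0.01605307]), 'gripper_force': 0.0, 'opening': 0.0930701176458324}
```

View pics/top0.png

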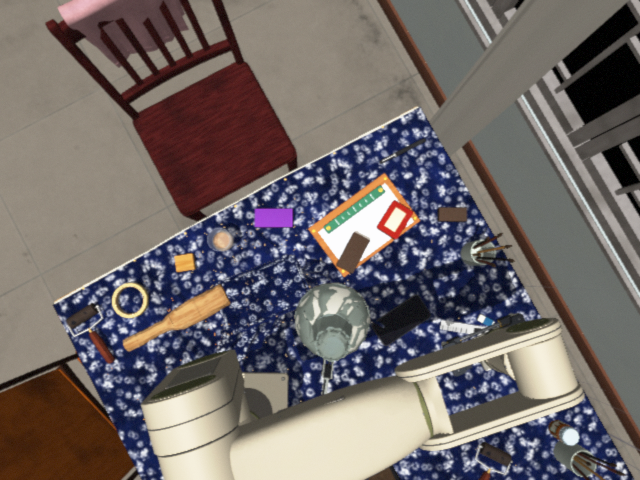

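View pics/scene0.png

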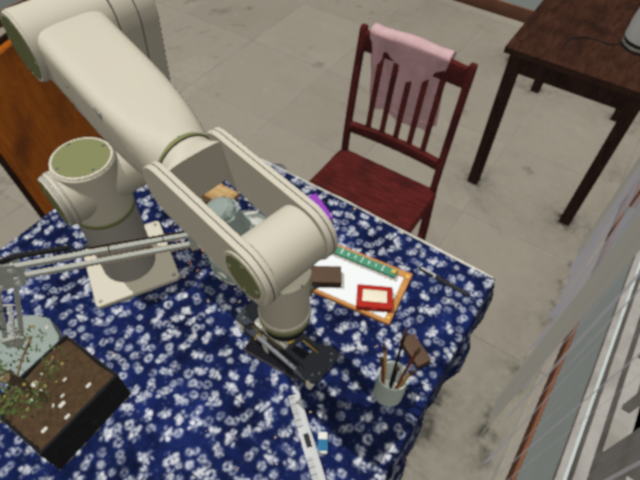

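The top view shows the board near (362,225), with the green bar along (330,229)–(383,188). There are three candidates for the sanding block:
- dark brown block on the board at (352,250)
- smaller brown block at (453,214)
- purple block at (273,217)

The one on the board fits: it is dark brown, the larger of its colour, and it stands on the sheet. The red tin is at (396,219). I'll confirm in a crop and measure.

```bash
cat > h.py <<'E'
import numpy as np, cv2
from scipy.spatial.transform import Rotation as Ro
from plant import read_state, read_camera, camera_params, robot
def ray(name,uv,z):
    c=camera_params(name);uv=np.atleast_2d(uv).astype(float)
    d=np.c_[(uv[:,0]-c['cx'])/c['fx'],-(uv[:,1]-c['cy'])/c['fy'],-np.ones(len(uv))]
    d=Ro.from_rotvec(c['rotation']).apply(d);p=np.array(c['position'])
    return p+d*((z-p[2])/d[:,2])[:,None]
def pts(name,d):
    c=camera_params(name);v,u=np.mgrid[0:480,0:640]
    P=np.stack([(u-c['cx'])/c['fx']*d,-(v-c['cy'])/c['fy']*d,-d],-1).reshape(-1,3)
    return (Ro.from_rotvec(c['rotation']).apply(P)+c['position']).reshape(480,640,3)
def mask(im,lo,hi):
    return cv2.inRange(cv2.cvtColor(im,cv2.COLOR_BGR2HSV),np.array(lo),np.array(hi))
E
python3 - <<'E'
from h import *
for n,box in(('top',(300,165,480,285)),('scene',(290,220,440,340))):
    f=np.load(n+'0.npz');im,d=f['im'],f['d'];x0,y0,x1,y1=box
    cv2.imwrite(f'pics/{n}crop.png',cv2.resize(im[y0:y1,x0:x1],None,fx=4.4,fy=4.4,interpolation=cv2.INTER_CUBIC))
    roi=np.zeros((480,640),np.uint8);roi[y0:y1,x0:x1]=255
    P=pts(n,d)
    for nm,lo,hi,z in(('green',(50,60,30),(90,255,200),.036),('red',(0,150,80),(6,255,255),.036),('brown',(0,20,20),(20,200,110),.043)):
        m=mask(im,lo,hi)&roi
        m=cv2.morphologyEx(m,cv2.MORPH_CLOSE,np.ones((7,7)))
        for c in cv2.findContours(m,0,2)[0]:
            if cv2.contourArea(c)<80: continue
            b=ray(n,cv2.boxPoints(cv2.minAreaRect(c)),z)
            k=np.zeros_like(m);cv2.drawContours(k,[c],-1,1,-1);q=P[(k>0)&(d>0)]
            print(n,nm,cv2.minAreaRect(c)[0],cv2.contourArea(c),b[:,:2].mean(0).round(4),'corners',b[:,:2].round(3).tolist(),'depth med',np.median(q,0).round(4))
# tall things (lamp)
f=np.load('top0.npz');P=pts('top',f['d'])
print([P[v,u].round(3).tolist() for u,v in((333,300),(333,340),(310,310),(300,320),(365,320),(400,320),(333,283),(475,250),(222,239))])
E
```

```text
top green (353.79217529296875, 209.03001403808594) 517.0 [ 0.5639 -0.2802] corners [[0.514, -0.195], [0.633, -0.351], [0.614, -0.365], [0.495, -0.21]] depth med [ 0.5632 -0.2789  0.0357]
top red (395.2359619140625, 219.52247619628906) 699.0 [ 0.5372 -0.3954] corners [[0.514, -0.343], [0.594, -0.391], [0.56, -0.448], [0.481, -0.4]] depth med [ 0.5368 -0.3944  0.0362]
top brown (351.923095703125, 254.1153564453125) 613.0 [ 0.4383 -0.2763] corners [[0.405, -0.222], [0.501, -0.283], [0.471, -0.331], [0.375, -0.269]] depth med [ 0.441  -0.2769  0.0429]
top brown (452.0, 214.5) 330.0 [ 0.5539 -0.5515] corners [[0.571, -0.513], [0.573, -0.59], [0.537, -0.59], [0.535, -0.513]] depth med [ 0.5578 -0.5571  0.0213]
scene green (365.5339660644531, 261.6856689453125) 373.5 [ 0.5696 -0.2939] corners [[0.508, -0.233], [0.525, -0.216], [0.632, -0.355], [0.614, -0.371]] depth med [ 0.5689 -0.2932  0.0353]
scene red (374.82073974609375, 298.1517333984375) 747.5 [ 0.5367 -0.404 ] corners [[0.479, -0.41], [0.517, -0.351], [0.595, -0.399], [0.555, -0.456]] depth med [ 0.5358 -0.4041  0.0358]
scene red (401.5, 224.5) 111.0 [ 0.7259 -0.2257] corners [[0.702, -0.196], [0.767, -0.227], [0.749, -0.255], [0.685, -0.225]] depth med [ 0.9275  0.0022 -0.3098]
scene brown (320.0, 280.5) 592.5 [ 0.4323 -0.2999] corners [[0.366, -0.321], [0.405, -0.234], [0.501, -0.28], [0.457, -0.365]] depth med [ 0.4451 -0.3014  0.0421]
scene brown (408.0, 229.5) 386.0 [ 0.7291 -0.2532] corners [[0.693, -0.199], [0.802, -0.25], [0.763, -0.307], [0.658, -0.258]] depth med [ 0.9906  0.0289 -0.3327]
[[0.32, -0.218, 0.25], [0.24, -0.215, 0.351], [0.296, -0.165, 0.244], [0.271, -0.142, 0.226], [0.274, -0.296, 0.226], [0.259, -0.416, 0.009], [0.359, -0.219, 0.197], [0.459, -0.627, 0.007], [0.471, 0.08, 0.047]]
```

View pics/topcrop.png

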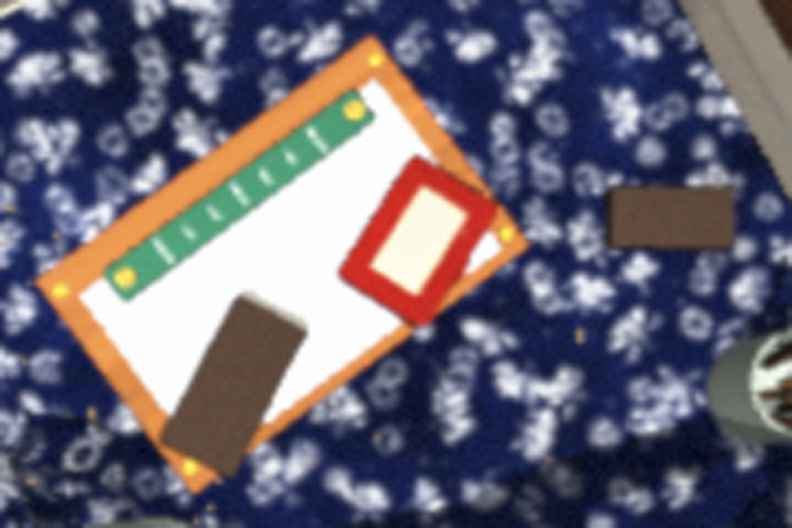

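The crop confirms it. The dark block on the board, crop (235,385), is clearly larger than the loose brown one at (672,217). The bar has its screws at crop (125,277) on the block's side and (355,110) on the tin's side. A lamp stands between the base and the board, so I'll check its clearance next.

```bash
python3 - <<'E'
from h import *
s=np.array([[328.4,228.0],[380.7,190.0]])-.4; e=np.array([[337.0,221.8],[372.3,196.8]])-.4
print('screws',ray('top',s,.042)[:,:2].round(4),'ends',ray('top',e,.036)[:,:2].round(4))
f=np.load('top0.npz');P=pts('top',f['d'])
L=P[280:365,290:372].reshape(-1,3);L=L[(L[:,2]>.06)]
print('lamp z pct',np.percentile(L[:,2],[1,25,50,75,99]).round(3),L.min(0).round(3),L.max(0).round(3))
for lo in np.arange(.05,.6,.05):
    q=L[(L[:,2]>lo)&(L[:,2]<=lo+.05)]
    if len(q)>8: print(round(lo,2),len(q),q.min(0)[:2].round(3),q.max(0)[:2].round(3),'bearing',np.degrees(np.arctan2(q[:,1],q[:,0])).min().round(1),np.degrees(np.arctan2(q[:,1],q[:,0])).max().round(1))
# arm profile in arm plane from both cameras
a=-1.25;er=np.array([np.cos(a),np.sin(a)]);el=np.array([-er[1],er[0]])
for n in('top','scene'):
    f=np.load(n+'0.npz');Q=pts(n,f['d'])[f['d']>0];r=Q[:,:2]@er;l=Q[:,:2]@el
    for r0 in np.arange(-.1,.75,.1):
        k=(r>r0)&(r<=r0+.1)&(abs(l)<.16)&(Q[:,2]>.3)
        if k.sum()>20: print(n,'r',r0.round(2),k.sum(),'lat',np.percentile(l[k],[1,99]).round(3),'z',np.percentile(Q[k,2],[1,50,99]).round(3))
E
```

```text
screws [[ 0.5097 -0.2091]
 [ 0.6189 -0.3521]] ends [[ 0.5281 -0.2328]
 [ 0.6003 -0.3297]]
lamp z pct [0.18  0.229 0.25  0.306 0.355] [ 0.172 -0.311  0.16 ] [ 0.369 -0.126  1.475]
0.15 324 [ 0.188 -0.311] [ 0.36  -0.126] bearing -54.1 -23.6
0.2 1948 [ 0.172 -0.305] [ 0.357 -0.132] bearing -53.8 -24.6
0.25 1076 [ 0.175 -0.277] [ 0.33  -0.161] bearing -51.0 -29.1
0.3 957 [ 0.182 -0.253] [ 0.276 -0.175] bearing -50.1 -34.9
0.35 213 [ 0.213 -0.237] [ 0.257 -0.192] bearing -47.6 -38.3
top r -0.1 142 lat [0.091 0.159] z [0.707 0.718 0.727]
top r 0.0 4786 lat [0.056 0.159] z [0.324 0.738 0.749]
top r 0.1 5157 lat [0.029 0.155] z [0.627 0.705 0.722]
top r 0.2 6536 lat [-0.002  0.155] z [0.327 0.685 0.699]
top r 0.3 5611 lat [-0.009  0.144] z [0.34  0.659 0.677]
top r 0.4 3689 lat [-0.012  0.115] z [0.559 0.647 0.654]
top r 0.5 6067 lat [-0.011  0.118] z [0.318 0.631 0.649]
top r 0.6 2002 lat [-0.011  0.118] z [0.314 0.634 0.645]
scene r -0.1 1136 lat [-0.092  0.061] z [0.309 0.393 0.397]
scene r 0.0 7811 lat [-0.091  0.128] z [0.303 0.394 0.743]
scene r 0.1 6217 lat [-0.152  0.158] z [0.301 0.703 0.722]
scene r 0.2 5157 lat [-0.011  0.153] z [0.346 0.683 0.699]
scene r 0.3 5326 lat [-0.012  0.154] z [0.324 0.658 0.677]
scene r 0.4 6093 lat [-0.012  0.114] z [0.558 0.625 0.653]
scene r 0.5 5814 lat [-0.015  0.114] z [0.316 0.632 0.648]
scene r 0.6 9331 lat [-0.015  0.113] z [0.317 0.596 0.644]
```

View pics/scenecrop.png

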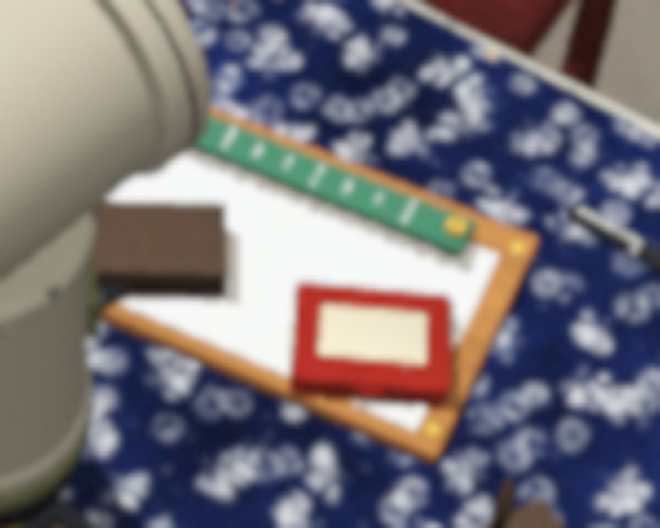

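The lamp tops out around 0.36 m, so the forearm should pass above it. The bar centre is (0.564, -0.281), and the tin-end mark is at (0.601, -0.328). I'll move above that mark with the fingers shut across the bar, which gives most room beside the screws.

Request:
carry_out(targets=[{"hand": 0, "x": 0.053, "y": -0.008, "z": 0, "ax": 0, "ay": 0, "az": -0.18}, {"hand": 0, "x": 0.106, "y": -0.015, "z": 0, "ax": 0, "ay": 0, "az": -0.36}, {"hand": 0, "x": 0.159, "y": -0.023, "z": 0, "ax": 0, "ay": 0, "az": -0.54}, {"hand": 0, "x": 0.212, "y": -0.031, "z": 0, "ax": 0, "ay": 0, "az": -0.72}, {"hand": 0, "x": 0.265, "y": -0.038, "z": 0, "ax": 0, "ay": 0, "az": -0.9}, {"hand": 0, "x": 0.317, "y": -0.046, "z": 0, "ax": 0, "ay": 0, "az": -1.08}, {"hand": 0, "x": 0.37, "y": -0.053, "z": 0, "ax": 0, "ay": 0, "az": -1.26}, {"hand": 0, "x": 0.422, "y": -0.061, "z": 0, "ax": 0, "ay": 0, "az": -1.44}])

```text
t: 1.1
tool_pos: [0.6018, -0.3275, 0.4041]
orientation: [-1.888, -2.51, 0.0]
force: [0.0, -0.6, -0.0]
opening: 0.0176
gripper_force: 0.0
```

Request:
carry_out(targets=[{"hand": 0, "x": 0, "y": 0, "z": 0.03, "ax": 0, "ay": 0, "az": -0.18}, {"hand": 0, "x": 0, "y": 0, "z": 0.07, "ax": 0, "ay": 0, "az": -0.37}, {"hand": 0, "x": 0, "y": 0, "z": 0.11, "ax": 0, "ay": 0, "az": -0.37}, {"hand": 0, "x": 0, "y": 0, "z": 0.138, "ax": 0, "ay": 0, "az": -0.37}, {"hand": 0, "x": 0, "y": 0, "z": 0.138, "ax": 0, "ay": 0, "az": -0.37}, {"hand": 0, "x": 0, "y": 0, "z": 0.138, "ax": 0, "ay": 0, "az": -0.37}])

```text
t: 1.85
tool_pos: [0.6009, -0.3289, 0.268]
orientation: [1.402, 2.81, -0.0]
force: [-0.6, 0.2, 0.1]
opening: 0.0006
gripper_force: 0.0
```

```bash
python3 - <<'E'
from h import *
s=read_state();print(s['t'],s['tool_pos'].round(4),s['orientation'].round(4),s['force'].round(2),s['opening'],s['q'].round(3))
R=Ro.from_rotvec(s['orientation']).as_matrix();print(R.round(4).tolist(),'tip',(s['tool_pos']+R[:,2]*.186).round(4))
for n in('scene','top'):
    im,d=read_camera(n);np.savez(n+'1.npz',im=im,d=d)
im=np.load('scene1.npz')['im'];cv2.imwrite('pics/scene1.png',cv2.resize(im[200:340,250:450],None,fx=4,fy=4,interpolation=cv2.INTER_CUBIC))
E
```

```text
1.85 [ 0.6009 -0.3289  0.268 ] [ 1.4025e+00  2.8099e+00 -2.0000e-04] [-0.61  0.23  0.12] 0.0006230815188886134 [-0.576  0.448  1.363  0.     1.33  -1.221]
[[-0.6011, 0.7991, 0.001], [0.7991, 0.6011, -0.0006], [-0.0011, 0.0004, -1.0]] tip [ 0.601 -0.329  0.082]
```

View pics/scene1.png

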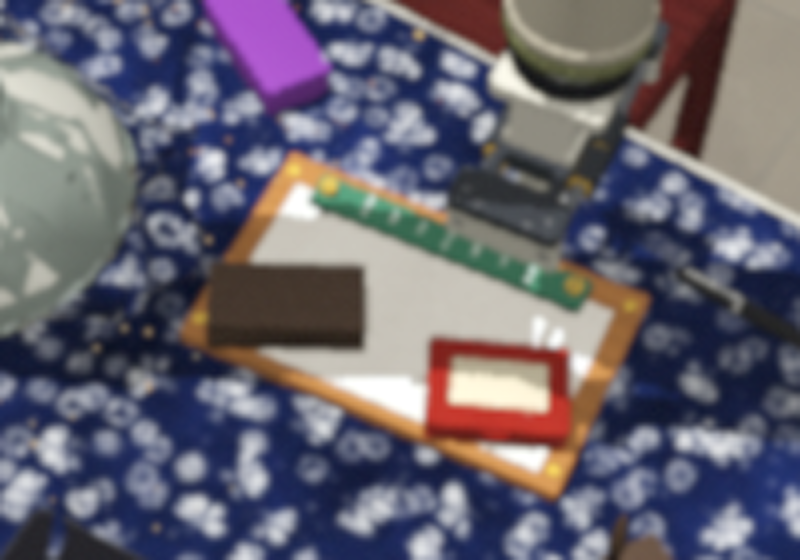

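The scene view shows the shut fingertips over the tin end of the bar. The screws are at crop (329,185) and (573,287), and the end marks at (370,205) and (532,275). I'll cross-check the bar position from this second view.

```bash
python3 - <<'E'
from h import *
c=lambda *p:np.array(p)/4-.375+[250,200]
print('screws',ray('scene',c((329,185),(573,287)),.042)[:,:2].round(4),'marks',ray('scene',c((370,205),(532,275)),.036)[:,:2].round(4))
for n in('top','scene'):
    f=np.load(n+('0' if n=='top' else '1')+'.npz');im,d=f['im'],f['d']
    m=mask(im,(60,80,40),(85,255,200));k,l,s,_=cv2.connectedComponentsWithStats(cv2.morphologyEx(m,3,np.ones((7,7))))
    i=1+s[1:,4].argmax();u=l==i;v=np.c_[np.nonzero(u)[1],np.nonzero(u)[0]]
    b=ray(n,cv2.boxPoints(cv2.minAreaRect(v.astype(np.float32))),.036)
    print(n,s[i],b[:,:2].mean(0).round(4),'plane z',np.median(pts(n,d)[u&(d>0)],0).round(4))
E
```

```text
screws [[ 0.5106 -0.2132]
 [ 0.6177 -0.3567]] marks [[ 0.5304 -0.2363]
 [ 0.6009 -0.3335]]
top [324 186  61  47 531] [ 0.5642 -0.2806] plane z [ 0.5635 -0.2801  0.0358]
scene [329 247  66  30 329] [ 0.5631 -0.2863] plane z [ 0.5579 -0.2811  0.0353]
```

Request:
carry_out(targets=[{"hand": 0, "x": -0.001, "y": -0.002, "z": 0.02, "ax": 0, "ay": 0, "az": 0}, {"hand": 0, "x": -0.001, "y": -0.002, "z": 0.034, "ax": 0, "ay": 0, "az": 0}, {"hand": 0, "x": -0.001, "y": -0.002, "z": 0.039, "ax": 0, "ay": 0, "az": 0}, {"hand": 0, "x": -0.001, "y": -0.002, "z": 0.039, "ax": 0, "ay": 0, "az": 0}, {"hand": 0, "x": -0.001, "y": -0.002, "z": 0.039, "ax": 0, "ay": 0, "az": 0}])

```text
t: 2.58
tool_pos: [0.5998, -0.3307, 0.2282]
orientation: [1.402, 2.81, -0.0]
force: [-0.3, 0.4, -1.0]
opening: 0.0005
gripper_force: 0.0
```

Request:
carry_out(targets=[{"hand": 0, "x": 0, "y": 0, "z": 0.004, "ax": 0, "ay": 0, "az": 0}, {"hand": 0, "x": 0, "y": 0, "z": 0.007, "ax": 0, "ay": 0, "az": 0}, {"hand": 0, "x": 0, "y": 0, "z": 0.009, "ax": 0, "ay": 0, "az": 0}, {"hand": 0, "x": 0, "y": 0, "z": 0.0105, "ax": 0, "ay": 0, "az": 0}, {"hand": 0, "x": 0, "y": 0, "z": 0.0105, "ax": 0, "ay": 0, "az": 0}, {"hand": 0, "x": 0, "y": 0, "z": 0.0105, "ax": 0, "ay": 0, "az": 0}])

```text
t: 3.32
tool_pos: [0.5998, -0.3307, 0.2178]
orientation: [1.402, 2.81, -0.0]
force: [0.3, 0.7, 4.9]
opening: 0.0005
gripper_force: 2.6
```

Request:
carry_out(targets=[{"hand": 0, "x": 0, "y": 0, "z": 0.001, "ax": 0, "ay": 0, "az": 0}, {"hand": 0, "x": 0, "y": 0, "z": 0.0015, "ax": 0, "ay": 0, "az": 0}, {"hand": 0, "x": 0, "y": 0, "z": 0.0015, "ax": 0, "ay": 0, "az": 0}])

```text
t: 3.7
tool_pos: [0.5998, -0.3308, 0.2165]
orientation: [1.402, 2.81, -0.0]
force: [0.4, 0.8, 6.6]
opening: 0.0004
gripper_force: 3.1
```

Request:
carry_out(targets=[{"hand": 0, "x": 0.004, "y": 0, "z": 0, "ax": 0, "ay": 0, "az": 0}, {"hand": 0, "x": 0.012, "y": 0, "z": 0, "ax": 0, "ay": 0, "az": 0}, {"hand": 0, "x": 0.02, "y": 0, "z": 0, "ax": 0, "ay": 0, "az": 0}, {"hand": 0, "x": 0.028, "y": 0, "z": 0, "ax": 0, "ay": 0, "az": 0}, {"hand": 0, "x": 0.036, "y": 0, "z": 0, "ax": 0, "ay": 0, "az": 0}, {"hand": 0, "x": 0.044, "y": 0, "z": 0, "ax": 0, "ay": 0, "az": 0}, {"hand": 0, "x": 0.052, "y": 0, "z": 0, "ax": 0, "ay": 0, "az": 0}, {"hand": 0, "x": 0.06, "y": 0, "z": 0, "ax": 0, "ay": 0, "az": 0}])

```text
t: 4.7
tool_pos: [0.5643, -0.2835, 0.2174]
orientation: [1.401, 2.807, -0.001]
force: [2.6, -3.7, 5.9]
opening: 0.0002
gripper_force: 2.7
```

Request:
carry_out(targets=[{"hand": 0, "x": 0.008, "y": 0, "z": 0.0005, "ax": 0, "ay": 0, "az": 0}, {"hand": 0, "x": 0.016, "y": 0, "z": 0.0005, "ax": 0, "ay": 0, "az": 0}, {"hand": 0, "x": 0.024, "y": 0, "z": 0.0005, "ax": 0, "ay": 0, "az": 0}, {"hand": 0, "x": 0.032, "y": 0, "z": 0.0005, "ax": 0, "ay": 0, "az": 0}, {"hand": 0, "x": 0.04, "y": 0, "z": 0.0005, "ax": 0, "ay": 0, "az": 0}, {"hand": 0, "x": 0.048, "y": 0, "z": 0.0005, "ax": 0, "ay": 0, "az": 0}, {"hand": 0, "x": 0.056, "y": 0, "z": 0.0005, "ax": 0, "ay": 0, "az": 0}, {"hand": 0, "x": 0.06, "y": 0, "z": 0.0005, "ax": 0, "ay": 0, "az": 0}])

```text
t: 5.7
tool_pos: [0.5283, -0.2355, 0.2169]
orientation: [1.401, 2.807, -0.001]
force: [3.5, -4.0, 5.3]
opening: 0.0006
gripper_force: 2.9
```

Request:
carry_out(targets=[{"hand": 0, "x": 0.001, "y": 0, "z": 0, "ax": 0, "ay": 0, "az": 0}, {"hand": 0, "x": 0.001, "y": 0, "z": 0, "ax": 0, "ay": 0, "az": 0}, {"hand": 0, "x": 0.001, "y": 0, "z": -0.005, "ax": 0, "ay": 0, "az": 0}, {"hand": 0, "x": 0.001, "y": 0, "z": -0.012, "ax": 0, "ay": 0, "az": 0}, {"hand": 0, "x": 0.001, "y": 0, "z": -0.03, "ax": 0, "ay": 0, "az": 0}, {"hand": 0, "x": 0.001, "y": 0, "z": -0.07, "ax": 0, "ay": 0, "az": 0}, {"hand": 0, "x": 0.001, "y": 0, "z": -0.1, "ax": 0, "ay": 0, "az": 0}, {"hand": 0, "x": 0.001, "y": 0, "z": -0.1, "ax": 0, "ay": 0, "az": 0}])

```text
t: 6.7
tool_pos: [0.5276, -0.2343, 0.3192]
orientation: [1.4, 2.806, -0.0]
force: [0.2, 0.3, -0.0]
opening: 0.0008
gripper_force: 0.0
```

```bash
python3 - <<'E'
from h import *
s=read_state();print(s['t'],s['tool_pos'].round(4),s['force'].round(2))
a=np.load('scene1.npz');im,d=read_camera('scene')
for nm,lo,hi in(('green',(60,80,40),(85,255,200)),('red',(0,150,80),(6,255,255)),('brown',(0,20,20),(20,200,110))):
    for I,D in((a['im'],a['d']),(im,d)):
        m=mask(I,lo,hi);m[:240]=0;m[345:]=0;m[:,:295]=0;m[:,420:]=0;q=pts('scene',D)[(m>0)&(D>0)]
        q=q[(q[:,2]>.02)&(q[:,2]<.06)];print(nm,len(q),np.median(q,0).round(4))
cv2.imwrite('pics/scene2.png',cv2.resize(im[200:340,250:450],None,fx=4,fy=4,interpolation=cv2.INTER_CUBIC))
E
```

```text
6.7 [ 0.5276 -0.2343  0.3192] [ 0.23  0.25 -0.05]
green 268 [ 0.5577 -0.2802  0.0352]
green 305 [ 0.5646 -0.2884  0.0352]
red 429 [ 0.5312 -0.4112  0.035 ]
red 424 [ 0.5324 -0.4113  0.035 ]
brown 844 [ 0.4457 -0.2901  0.0414]
brown 750 [ 0.4448 -0.2889  0.0417]
```

View pics/scene2.png

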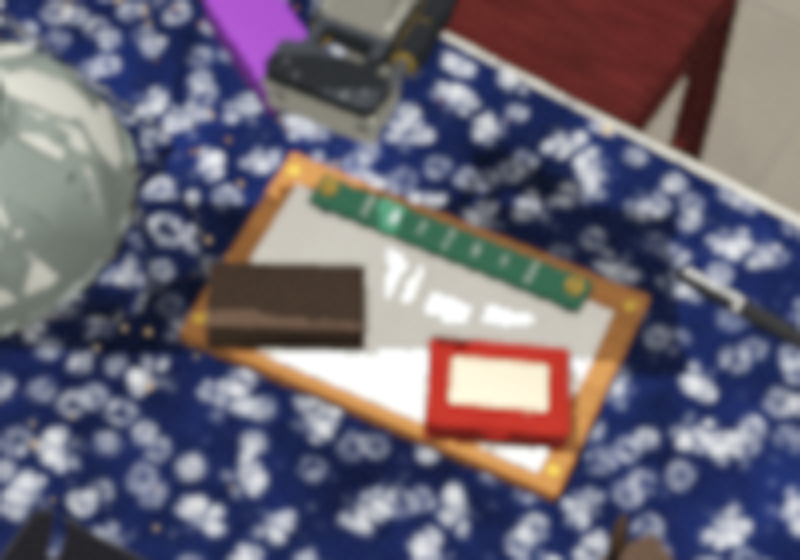

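The last view shows the bar back up at 35 mm (the same reading as before the stroke). The block, crop (285,305), and the tin, (500,390), have not moved, and the gripper is clear of everything. I'm handing the job in.

```bash
python3 -c "
from plant import robot
print(robot.close_job())"
```

```text
the job is handed in; nothing more can be done
None
```

I rubbed the bar down from the tin-end mark to the block-end mark, pressed about 5 mm at 5–7 N, then lifted off; the bar sprang back, the weights did not move, and I handed the job in at about 7 s.

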